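# Free the shut tray of a slide reader with the release pin

## Task

The slide reader's tray is latched shut: take the green-handled release pin out of its stand, push it straight down through the small green-ringed hole in the reader's lid until the hidden spring catch gives, and keep it down until the tray has come all the way out. Then put the pin back in its stand, fully home. Be gentle with the reader, never pushing the pin against it with more than 20 N, and leave the other things on the bench where they are.

Things in the scene. Friction and masses are not known exactly. Their poses are not given: they have to be found in the camera images.
- reader: White slide reader fixed on the bench, 240 mm (x, front to back) by 180 (y) by 95 high, dark display on its lid. Origin: centre of its underside; z up; the tray's front faces -x. The hidden catch is sprung upward: 4 N at first touch, 0.4 N more per mm. It frees the tray after 6 mm (6.5 to 8 N with rubbing), meets a solid stop at 9 mm, and springs back up when let go.
- hole (a point): Centre of the round access hole, level with the lid's upper surface, inside a green ring of 24 mm; axes as the reader's. At x -45, y +45 mm in the reader's frame. 9 mm wide, 1 mm chamfer, lid 8 mm thick. Straight below is the catch, a flat steel pad 30 mm square, first touched 25 to 45 mm below the lid's upper surface: it differs from start to start and cannot be seen.
- tray (a joint): How far the tray has slid out of the reader's front (m): 0 shut, 0.045 all the way out. While the catch is held down a spring drives it out slowly, in about 1.5 s. If the catch is let up before about 28 mm, it hooks the tray again at about 22 mm and must be pushed down once more. A caught tray cannot be drawn out.
- tray_front (a point): Centre of the outer face of the tray's orange front (130 mm wide, 26 mm high, 8 mm thick), low on the reader's front; axes as the reader's. It moves along the reader's -x as the tray comes out.
- stand_mouth (a point): Centre of the mouth of the hole in the top of the pin's stand, 88 mm above the bench; z up. The stand: a grey block 40 by 40 mm on a white base 80 by 80 by 8 mm, fixed to the bench; the hole is 10 mm wide, 1 mm chamfer, 80 mm deep. It may be on either side of the reader.
- pin_grip (a point): Centre of the pin's green handle, a square bar 16 by 16 by 50 mm high, sides along x and y, z along the pin towards the handle. Below it a round steel shank 6 mm thick, 75 mm long; the tip is 100 mm below this point. At the start the pin stands upright in its stand, the handle's underside resting on the stand's top. About 60 g.
- pin_tip (a point): The pin's rounded lower end, on its axis; z along the pin towards the handle. 75 mm below the handle's underside.
- jar: White lidded jar 56 mm in diameter and 85 mm high, loose; bystander, leave alone. Origin: centre of its underside. It may stand on either side of the reader.
- slide_box: Blue box of glass slides, 99 by 84 by 36 mm, loose; bystander, leave alone. Origin: centre of its underside.
- counter: White tally counter with blue keys, 80 by 100 by 22 mm, loose; bystander, leave alone. Origin: centre of its underside.
There are look-alikes about, which are no part of the job. What is shaped like the part that bears stand_mouth but black is not meant. Of the things shaped like the part that bears pin_grip, the green one is meant.

How it is judged (in metres and radians):
On the way, in this order (a step that is already met when the one before it is completed fails the run):
1. the pin is drawn clear out of its stand (z of pin_tip in the frame of stand_mouth above 0.005 m), for 0.1 s.
2. the tray starts out, let go by the pin, whose tip is at least 25 mm down the reader's hole (value of joint tray above 0.006 m and z of pin_tip in the frame of hole below -0.025 m and horizontal distance between pin_tip and hole below 0.006 m), for 0.1 s.
3. the tray is all the way out (more than 41 mm) (value of joint tray above 0.041 m), for 0.1 s.
At the end, for the whole second after the job is handed in: The tray is all the way out (more than 41 mm of 45) and the pin is back in its stand, let go and at rest: upright within 0.1 rad, centred within 8 mm, its handle within 4 mm of resting on the stand's top (value of joint tray above 0.041 m and z of pin_tip in the frame of stand_mouth below -0.071 m and horizontal distance between pin_grip and stand_mouth below 0.008 m and angle between pin_grip's own z axis and vertical below 0.1 rad and linear speed of pin below 0.02 m/s); the robot touches nothing.
It fails at once if the pin pushes on the reader or its catch with more than 20 N (contact force between pin and reader above 20 N).
It fails at once if the jar is moved more than 20 mm (distance of jar from where it was at the start of the episode above 0.02 m).
It fails at once if the slide box is moved more than 20 mm (distance of slide_box from where it was at the start of the episode above 0.02 m).
It fails at once if the counter is moved more than 20 mm (distance of counter from where it was at the start of the episode above 0.02 m).
It also fails if it takes over 64 s, if anything falls off the work surface, if the arm or the gripper's body presses on something with over 40 N, if the wrist force passes 120 N, or if a joint passes its speed limit or range.

## Robot

A 7-joint arm with a two-finger parallel gripper is mounted at the origin on the work surface. World frame = base frame: x ahead of the robot, y to its left, z up, the work surface at z = 0. Lengths are in m, angles in degrees, forces in N, time in s.
With the tool pointing down it reaches from about 0.4 to 0.85 m from the base axis. Payload 4.5 kg.
Tool frame: the origin (TCP) lies between the finger pads; the fingertips stand 14 mm ahead of it and the grasp point (between the pads) lies 5 mm behind it; z points along the fingers, y is the line along which they close (so a half turn about z gives the same grasp; the last joint's range is limited). The gripper opens to 88 mm and grips with 3 to 60 N. Pads are 18 mm wide; open, the fingers measure 123 mm over their backs; the gripper's body (75 mm by 187 mm) begins 45 mm behind the grasp point.
Start: joints at [67.426, 39.483, -11.15, 89.685, 9.013, 51.709, -12.324], TCP at [0.259, -0.569, 0.229] pointing down, gripper open.
Joint ranges: [-172.22, 172.22], [-26.19, 119.32], [-84.43, 86.54], [7.71, 146.69], [-57.33, 237.33], [2.42, 119.75], [-152.13, 152.13]. Speed limits (degrees/s): [147.25, 147.25, 180, 180, 180, 180, 180].

## Interface

Orientations are given as a 3x3 rotation matrix whose columns are the frame's x, y, z axes.
In Python, from bench import env, vision, order gives the robot as it stands.
- The arm moves only by the tool jog_arm, never from a script. Its argument "moves" is a list of rows, each an object of numbers: "dx", "dy", "dz": the shift along the tool's x, y, z in cm; "ax", "ay", "az": the turn, a rotation vector about the tool's x, y, z in units of 10 degrees (1.0 is 10 degrees); "hand": the gripper command: -1 is shut, 1 is fully open, values between are in proportion. A call has 1 to 12 rows; each row is the pose to reach, as a shift and turn from the pose commanded when the call began, along the tool's axes at that moment; what a row does not reach only later rows make up. A row lasts 1/8 s, in which the tool goes at most 62.5 mm and 10.7 degrees, less where a joint would pass 70% of its speed; a pose out of reach is approached as far as the arm can. A call with a gripper value outside its range is refused whole. The fingers move at their own pace and stop on an object; "newtons" is the grip in N (left out, the last holds). Time passes only in rows, so rows that repeat a pose let the fingers close. It gives the time, the measured TCP pose, the force, the opening and the grip force at its end, in the units of the state.
- env.observe(): the state, without advancing time (a new reading comes with each control period).
- vision.snapshot(name): name is "side" or "top" or "wrist"; returns a dict with "image" (420x560x3 uint8, red, green, blue), "fx", "fy", "cx", "cy" (pixels), "camera_from_world" (4x4, takes a point from world to camera coordinates); the wrist camera has in their place "mount" (4x4, takes a point from camera to tool coordinates, whose origin is the TCP and whose axes are the flange's). Camera axes: x right, y down, z forward; pixel columns grow to the right and rows downward; lengths in m; the calibration is good to about 2 mm. A picture is of the moment at which its call begins: read the wrist's pose just before it. There is no depth.
- order.close_job(): hands the job in; it is judged then, once.
The state is a dict: "time": time; "joint_positions": joint angles; "qd": joint speeds; "joint_efforts": joint torques, N m; "tcp_pos": TCP position; "orientation": TCP orientation; "ft_force": force on the tool from outside, world axes, zero at the start; "moment": the same for the moment, N m; "grip_width": opening from 0.0 (shut) to 1.0 (fully open); "gripper_force": force on a finger pad.
Only numpy, scipy, OpenCV 4.12 (cv2) and the standard library are available. Lean on these libraries where they do the work, as an engineer would, in place of code of your own. Each camera call takes 0.05 s, during which the arm holds its last target. There are 200 camera calls.

## Working session

There is one attempt and no reset: what is moved stays moved. The work goes in short steps, Python scripts to look and compute and a tool call to move; the robot and the scene stay as the last step left them, time stands still between calls to the robot, and variables do not carry over. Pictures are saved under pics/ and viewed, at most 10 in all, crops included, and the job is handed in when it is done.

Besides the shell and the picture viewer there is one more tool, called as name(argument=value, ...), one argument or row to a line, values as JSON. jog_arm: Moves the arm, as the interface text tells. Its arguments: {"type":"object","properties":{"moves":{"type":"array"},"newtons":{"type":"number"}},"required":["moves"]}

```bash
mkdir -p pics
cat > h.py <<'E'
import numpy as np, cv2
from bench import env, vision, order
def snap(n):
    s=env.observe(); d=vision.snapshot(n)
    if n=="wrist":
        T=np.eye(4);T[:3,:3]=np.array(s["orientation"]);T[:3,3]=s["tcp_pos"]
        W=T@np.array(d["mount"])
    else: W=np.linalg.inv(np.array(d["camera_from_world"]))
    d["W"]=W; return d
def ray(d,u,v):
    r=d["W"][:3,:3]@np.array([(u-d["cx"])/d["fx"],(v-d["cy"])/d["fy"],1]); return d["W"][:3,3],r
def onplane(d,u,v,z):
    o,r=ray(d,u,v); return o+r*(z-o[2])/r[2]
def tri(*obs):
    A=np.zeros((3,3));b=np.zeros(3)
    for d,u,v in obs:
        o,r=ray(d,u,v); r=r/np.linalg.norm(r);P=np.eye(3)-np.outer(r,r);A+=P;b+=P@o
    return np.linalg.solve(A,b)
def proj(d,p):
    q=np.linalg.inv(d["W"])@np.append(p,1); return d["fx"]*q[0]/q[2]+d["cx"],d["fy"]*q[1]/q[2]+d["cy"]
def green(d,lo=(40,80,40),hi=(85,255,255),amin=20):
    m=cv2.inRange(cv2.cvtColor(d["image"],cv2.COLOR_RGB2HSV),lo,hi)
    n,l,st,c=cv2.connectedComponentsWithStats(m)
    return [(st[i].tolist(),c[i].round(1).tolist()) for i in range(1,n) if st[i][4]>=amin],l
def save(d,f): cv2.imwrite("pics/"+f,cv2.cvtColor(d["image"],cv2.COLOR_RGB2BGR))
E
python3 - <<'E'
from h import *
for n in("top","side"):
    d=snap(n); save(d,n+"0.png"); print(n,green(d)[0],d["W"][:3].round(3).tolist(),d["fx"])
s=env.observe();print(s["orientation"],s["tcp_pos"],s["ft_force"])
E
```

```text
top [([300, 183, 7, 8, 23], [303.0, 186.4]), ([184, 239, 9, 5, 44], [187.9, 241.0]), ([0, 332, 20, 76, 1323], [8.6, 370.6])] [[0.028, -0.996, 0.089, 0.411], [-1.0, -0.027, 0.012, 0.044], [-0.009, -0.089, -0.996, 1.33]] 451.24050855468056
side [([202, 0, 215, 81, 12232], [298.1, 30.6]), ([259, 182, 9, 6, 28], [263.4, 184.9]), ([247, 267, 11, 25, 245], [252.2, 278.8])] [[-0.871, -0.309, 0.382, 0.072], [-0.491, 0.516, -0.702, 0.899], [0.02, -0.799, -0.601, 0.798]] 504.68482276722585
[[ 9.09852361e-01  4.14931497e-01 -7.30946393e-04]
 [ 4.14932132e-01 -9.09851294e-01  1.39637970e-03]
 [-8.56506004e-05 -1.57379252e-03 -9.99998758e-01]] [ 0.25904038 -0.56818095  0.22852196] [ 0.59160402  0.12669212 -0.26915794]
```

View pics/top0.png

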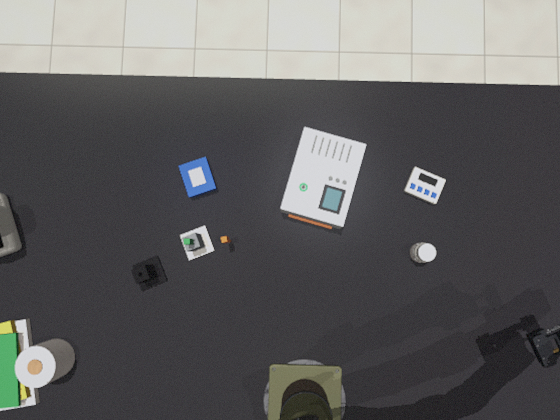

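View pics/side0.png

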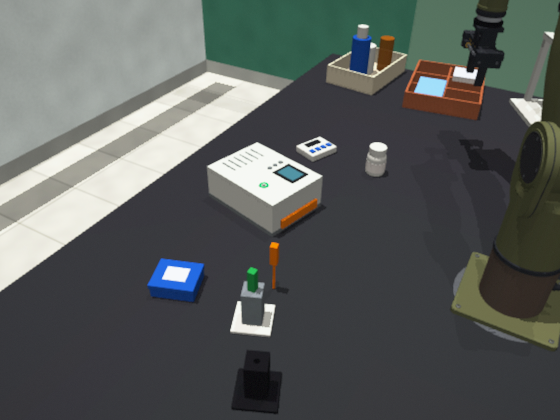

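The top view shows the ring at (303,186), the green pin in its grey stand at (190,241), an orange pin at (224,240), a black stand at (150,272) and the jar at (423,252). In the side view the green handle is at (252,279), the ring at (263,185) and the orange pin at (274,255).

Run:
```python
from h import *
t=snap("top");s=snap("side")
print("ring",onplane(t,303,186.4,.095),onplane(s,263.4,184.9,.095),tri((t,303,186.4),(s,263.4,184.9)))
print("handle tri",tri((t,187.9,241),(s,252.2,278.8)),onplane(t,187.9,241,.138),onplane(s,252.2,278.8,.113))
def box(d,lo,hi,amin,x0,x1,y0,y1):
    m=cv2.inRange(cv2.cvtColor(d["image"],cv2.COLOR_RGB2HSV),lo,hi)
    k=np.zeros_like(m);k[y0:y1,x0:x1]=m[y0:y1,x0:x1]
    cs,_=cv2.findContours(k,cv2.RETR_EXTERNAL,cv2.CHAIN_APPROX_NONE)
    return max(cs,key=cv2.contourArea)
def show(n,c,z):
    r=cv2.minAreaRect(c);P=np.array([onplane(t,*p,z)[:2] for p in cv2.boxPoints(r)])
    e=np.diff(P,axis=0);print(n,P.mean(0).round(4),np.linalg.norm(e,axis=1).round(3),np.degrees(np.arctan2(e[:,1],e[:,0])).round(1))
show("base",box(t,(0,0,150),(179,60,255),50,170,218,220,265),.008)
show("reader",box(t,(0,0,120),(179,60,255),50,270,380,110,240),.095)
print("orange",tri((t,224,239),(s,274.5,247)), onplane(s,275,288,0), onplane(t,232,247,0))
print("black",onplane(t,145,272,.088),onplane(t,423,252,.08))
o=env.observe();print(o["grip_width"])
d=snap("wrist");print(d["mount"],d["fx"])
```

```text
ring [0.60433145 0.020442   0.095     ] [0.60369604 0.02012128 0.095     ] [0.60400062 0.02029074 0.09505912]
handle tri [0.44396465 0.32681671 0.11630426] [0.44377896 0.32197709 0.138     ] [0.44532908 0.32389044 0.113     ]
base [0.444  0.3265] [0.081 0.081 0.08 ] [ -67.8 -157.   112.2]
reader [ 0.6357 -0.034 ] [0.244 0.185 0.243] [ -14.2 -104.9  165.1]
orange [0.45185418 0.22930488 0.11872004] [0.4495436  0.22751763 0.        ] [0.43349181 0.22313098 0.        ]
black [0.35706996 0.44743002 0.088     ] [ 0.43291251 -0.31474552  0.08      ]
1.001571941565601
[[ 2.77590350e-04 -9.62692884e-01 -2.70596255e-01  6.81762822e-02]
 [ 9.99999772e-01  4.33786818e-04 -5.17424735e-04  9.98047269e-05]
 [ 6.15502199e-04 -2.70596050e-01  9.62692785e-01 -1.55106804e-01]
 [ 0.00000000e+00  0.00000000e+00  0.00000000e+00  1.00000000e+00]] 352.7647593042099
```

jog_arm(
  moves=[
    {"dx": 14, "dy": -10, "dz": -3, "az": -2.5, "hand": 1},
    {"dx": 28, "dy": -20, "dz": -3, "az": -5},
    {"dx": 42, "dy": -29, "dz": -3, "az": -7},
    {"dx": 55.8, "dy": -39.2, "dz": -2, "az": -8.75},
    {"dx": 55.8, "dy": -39.2, "dz": -2, "az": -8.75},
    {"dx": 55.8, "dy": -39.2, "dz": -2, "az": -8.75},
    {"dx": 55.8, "dy": -39.2, "dz": -2, "az": -8.75},
    {"dx": 55.8, "dy": -39.2, "dz": -2, "az": -8.75},
    {"dx": 55.8, "dy": -39.2, "dz": -2, "az": -8.75},
    {"dx": 55.8, "dy": -39.2, "dz": -2, "az": -8.75},
    {"dx": 55.8, "dy": -39.2, "dz": -2, "az": -8.75},
    {"dx": 55.8, "dy": -39.2, "dz": -2, "az": -8.75},
  ],
  newtons=40,
)

```text
$.moves[0]: bad value
```

jog_arm(
  moves=[
    {"dx": 4.6, "dy": -3.2, "dz": -0.5, "ax": 0, "ay": 0, "az": -0.7, "hand": 1},
    {"dx": 9.2, "dy": -6.4, "dz": -1, "ax": 0, "ay": 0, "az": -1.4, "hand": 1},
  ],
  newtons=40,
)

```text
time: 0.5
tcp_pos: [0.3169, -0.4714, 0.2391]
orientation: [[0.781, 0.625, 0.0], [0.625, -0.781, -0.0], [0.0, 0.0, -1.0]]
ft_force: [0.5, 0.4, 0.2]
grip_width: 1.001
gripper_force: 0.0
```

jog_arm(
  moves=[
    {"dx": 5.3, "dy": -2, "dz": 0, "ax": 0, "ay": 0, "az": -0.7, "hand": 1},
    {"dx": 10.6, "dy": -4, "dz": 0, "ax": 0, "ay": 0, "az": -1.4, "hand": 1},
    {"dx": 16, "dy": -6, "dz": 0, "ax": 0, "ay": 0, "az": -2.2, "hand": 1},
    {"dx": 21.2, "dy": -8, "dz": 0, "ax": 0, "ay": 0, "az": -2.9, "hand": 1},
    {"dx": 26.5, "dy": -10, "dz": 0, "ax": 0, "ay": 0, "az": -3.6, "hand": 1},
    {"dx": 32, "dy": -12, "dz": 0, "ax": 0, "ay": 0, "az": -4.4, "hand": 1},
    {"dx": 37, "dy": -14, "dz": 0, "ax": 0, "ay": 0, "az": -5.1, "hand": 1},
    {"dx": 42.5, "dy": -16, "dz": 0, "ax": 0, "ay": 0, "az": -5.8, "hand": 1},
    {"dx": 48, "dy": -18, "dz": 0, "ax": 0, "ay": 0, "az": -6.6, "hand": 1},
    {"dx": 53, "dy": -20.4, "dz": -1, "ax": 0, "ay": 0, "az": -7.3, "hand": 1},
    {"dx": 53, "dy": -20.4, "dz": -1, "ax": 0, "ay": 0, "az": -7.3, "hand": 1},
    {"dx": 53, "dy": -20.4, "dz": -1, "ax": 0, "ay": 0, "az": -7.3, "hand": 1},
  ],
)

```text
time: 2.0
tcp_pos: [0.6037, 0.0163, 0.2487]
orientation: [[-0.366, 0.931, -0.001], [0.931, 0.366, -0.002], [-0.001, -0.002, -1.0]]
ft_force: [0.5, -0.5, -0.1]
grip_width: 0.999
gripper_force: 0.0
```

Run:
```python
from h import *
d=snap("wrist");save(d,"w_ring.png");o=env.observe()
print(o["tcp_pos"],np.array(o["orientation"]).round(3).tolist(),o["time"])
for st,c in green(d)[0]:
    print(st,c,onplane(d,*c,.095))
```

```text
[0.60350646 0.01529167 0.24867917] [[-0.364, 0.931, -0.001], [0.931, 0.364, -0.002], [-0.001, -0.002, -1.0]] 2.05
[265, 170, 26, 25, 294] [277.1, 181.8] [0.60049938 0.02030846 0.095     ]
```

View pics/w_ring.png

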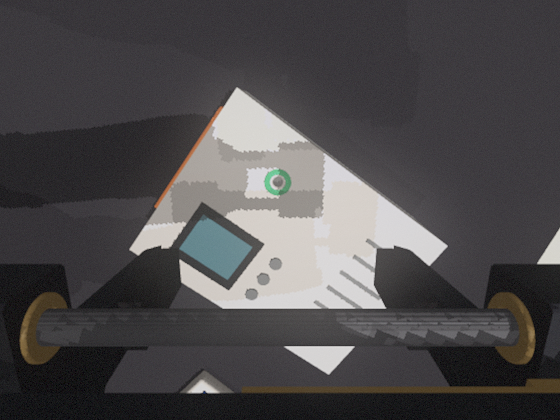

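The ring is at (277,182) in the wrist image and the view is clear; I'll go on to the stand.

jog_arm(
  moves=[
    {"dx": 5.8, "dy": -0.6, "dz": 0, "ax": 0, "ay": 0, "az": 0, "hand": 1},
    {"dx": 11.6, "dy": -1.2, "dz": 0, "ax": 0, "ay": 0, "az": 0, "hand": 1},
    {"dx": 17.4, "dy": -1.8, "dz": 0, "ax": 0, "ay": 0, "az": 0, "hand": 1},
    {"dx": 23.2, "dy": -2.4, "dz": 0, "ax": 0, "ay": 0, "az": 0, "hand": 1},
    {"dx": 29, "dy": -3, "dz": 0, "ax": 0, "ay": 0, "az": 0, "hand": 1},
    {"dx": 34.8, "dy": -3.5, "dz": 0, "ax": 0, "ay": 0, "az": 0, "hand": 1},
    {"dx": 34.8, "dy": -3.5, "dz": 0, "ax": 0, "ay": 0, "az": 0, "hand": 1},
    {"dx": 34.8, "dy": -3.5, "dz": 0, "ax": 0, "ay": 0, "az": 0, "hand": 1},
  ],
)

```text
time: 3.05
tcp_pos: [0.4449, 0.326, 0.2489]
orientation: [[-0.364, 0.931, 0.0], [0.931, 0.364, -0.003], [-0.002, -0.001, -1.0]]
ft_force: [0.1, 0.0, -0.3]
grip_width: 0.998
gripper_force: 0.0
```

Run:
```python
from h import *
o=env.observe();d=snap("wrist");save(d,"w_stand.png")
print(o["tcp_pos"],np.array(o["orientation"]).round(3).tolist(),np.abs(o["qd"]).max())
for st,c in green(d)[0]: print(st,c,onplane(d,*c,.138),onplane(d,*c,.113))
m=cv2.inRange(cv2.cvtColor(d["image"],cv2.COLOR_RGB2HSV),(0,0,150),(179,60,255))
cs,_=cv2.findContours(m,cv2.RETR_EXTERNAL,cv2.CHAIN_APPROX_NONE)
for c in cs:
  if cv2.contourArea(c)>500:
    P=np.array([onplane(d,*p,.008)[:2] for p in cv2.boxPoints(cv2.minAreaRect(c))]);e=np.diff(P,axis=0)
    print(P.mean(0),np.linalg.norm(e,axis=1),np.degrees(np.arctan2(e[:,1],e[:,0])))
```

```text
[0.4448889  0.32597479 0.24889311] [[-0.364, 0.931, 0.0], [0.931, 0.364, -0.003], [-0.002, -0.001, -1.0]] 1.4974032114327431
[0.64586678 0.10324895] [0.24479049 0.03444516 0.24962754] [  21.37243958  -61.08330396 -158.62828138]
[0.26242128 0.02302701] [0.06841382 0.02436424 0.06940258] [  21.37370697  -76.90195967 -158.62680218]
[0.70321642 0.20101458] [0.04048911 0.22673833 0.04113682] [114.1683093   21.37398705 -58.09894585]
[0.48204319 0.18440974] [0.06089201 0.06968166 0.06086771] [109.55896425  21.3755782  -67.91391043]
[0.64897259 0.32406146] [0.04519343 0.05818149 0.04546567] [115.82684589  19.66953294 -62.00529247]
[0.57950248 0.31452294] [0.22973682 0.36990504 0.24614388] [ 99.37598544  12.3281057  -65.73442176]
```

View pics/w_stand.png

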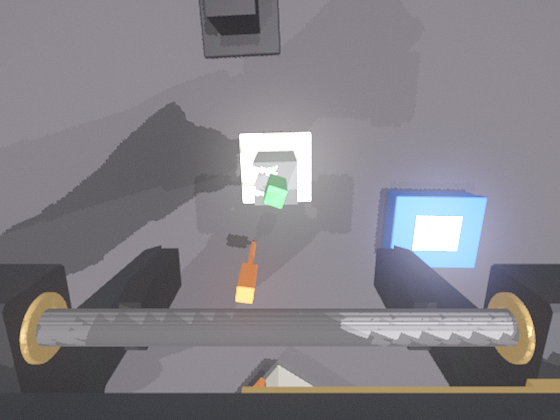

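The green handle is at (276,190), turned a little relative to the gripper, and the orange pin is at (247,285). I'll zoom in.

Run:
```python
from h import *
im=cv2.imread("pics/w_stand.png");c=im[120:220,220:340]
cv2.imwrite("pics/crop.png",cv2.resize(c,None,fx=5,fy=5,interpolation=cv2.INTER_CUBIC))
o=env.observe();d=snap("wrist")
L,lab=green(d,(35,60,40),(90,255,255),10)
print([x for x in L if 220<x[1][0]<340])
m=cv2.inRange(cv2.cvtColor(d["image"],cv2.COLOR_RGB2HSV),(35,60,170),(90,255,255))
cs,_=cv2.findContours(m[:, :],cv2.RETR_EXTERNAL,cv2.CHAIN_APPROX_NONE)
print([ (cv2.minAreaRect(c)) for c in cs if cv2.contourArea(c)>20]);print(o["tcp_pos"])
```

```text
[([263, 181, 24, 27, 355], [274.2, 195.9])]
[((275.0500183105469, 193.35000610351562), (20.55480194091797, 24.66576385498047), 18.434947967529297)]
[0.44534089 0.32544379 0.24886593]
```

View pics/crop.png

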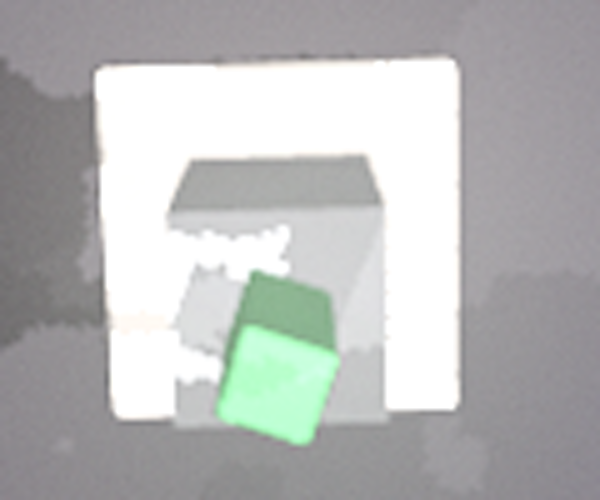

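The crop shows the handle's top face with corners at about (268,185), (288,191), (282,209) and (264,202) in the full image. It is turned about 18° to the gripper.

```bash
cat >> h.py <<'E'
def togo(p,yaw):
    o=env.observe();R=np.array(o["orientation"]);y=np.radians(yaw)
    D=np.array([[-np.sin(y),np.cos(y),0],[np.cos(y),np.sin(y),0],[0,0,-1.]])
    from scipy.spatial.transform import Rotation as Q
    print("cm",(R.T@(np.array(p)-o["tcp_pos"])*100).round(2),"10deg",(np.degrees(Q.from_matrix(R.T@D).as_rotvec())/10).round(2))
E
python3 - <<'E'
from h import *
o=env.observe();d=snap("wrist");print(o["tcp_pos"],np.abs(o["qd"]).max())
hsv=cv2.cvtColor(d["image"],cv2.COLOR_RGB2HSV)
g=cv2.inRange(hsv,(35,50,40),(90,255,255)); V=hsv[...,2]
v=V[g>0];print(np.percentile(v,[10,30,50,70,90]))
t,_=cv2.threshold(v.reshape(-1,1),0,255,cv2.THRESH_OTSU)
m=((g>0)&(V>t)).astype(np.uint8)
cs,_=cv2.findContours(m,cv2.RETR_EXTERNAL,cv2.CHAIN_APPROX_NONE)
c=max(cs,key=cv2.contourArea);r=cv2.minAreaRect(c);print(r)
P=np.array([onplane(d,*p,.138)[:2] for p in cv2.boxPoints(r)]);e=np.diff(P,axis=0)
print(P.mean(0),np.linalg.norm(e,axis=1),np.degrees(np.arctan2(e[:,1],e[:,0])))
for dd,n in((snap("top"),"top"),(snap("side"),"side")): print(n,proj(dd,[*P.mean(0),.138]))
E
```

```text
[0.44545551 0.32546477 0.24886969] 0.38990378613789367
[177. 182. 255. 255. 255.]
((274.4000244140625, 195.8000030517578), (20.238576889038086, 19.60611915588379), 18.43494987487793)
[0.44130749 0.32666231] [0.01562634 0.01564657 0.01571043] [ 92.82182946   2.43441678 -86.32360906]
top (np.float64(186.08993094595235), np.float64(241.88626659269062))
side (np.float64(253.02852384154474), np.float64(270.9069539437222))
```

```bash
python3 -c "
from h import *
togo([.4428,.3267,.111],3)"
```

```text
cm [ 0.1  -0.2  13.81] 10deg [0.   0.01 1.83]
```

jog_arm(
  moves=[
    {"dx": 0.1, "dy": -0.2, "dz": 3, "ax": 0, "ay": 0, "az": 0.9, "hand": 1},
    {"dx": 0.1, "dy": -0.2, "dz": 6, "ax": 0, "ay": 0, "az": 1.83, "hand": 0.6},
    {"dx": 0.1, "dy": -0.2, "dz": 9, "ax": 0, "ay": 0, "az": 1.83, "hand": 0.4},
    {"dx": 0.1, "dy": -0.2, "dz": 12, "ax": 0, "ay": 0, "az": 1.83, "hand": 0.4},
    {"dx": 0.1, "dy": -0.2, "dz": 13.8, "ax": 0, "ay": 0, "az": 1.83, "hand": 0.4},
    {"dx": 0.1, "dy": -0.2, "dz": 13.8, "ax": 0, "ay": 0, "az": 1.83, "hand": 0.4},
    {"dx": 0.1, "dy": -0.2, "dz": 13.8, "ax": 0, "ay": 0, "az": 1.83, "hand": 0.3},
  ],
  newtons=5,
)

```text
time: 4.18
tcp_pos: [0.4424, 0.3286, 0.1119]
orientation: [[-0.055, 0.998, 0.001], [0.998, 0.055, 0.001], [0.001, 0.001, -1.0]]
ft_force: [-0.1, 0.7, -0.3]
grip_width: 0.651
gripper_force: 0.0
```

jog_arm(
  moves=[
    {"dx": 0, "dy": 0, "dz": 0, "ax": 0, "ay": 0, "az": 0, "hand": -1},
    {"dx": 0, "dy": 0, "dz": 0, "ax": 0, "ay": 0, "az": 0, "hand": -1},
    {"dx": 0, "dy": 0, "dz": 0, "ax": 0, "ay": 0, "az": 0, "hand": -1},
    {"dx": 0, "dy": 0, "dz": 0, "ax": 0, "ay": 0, "az": 0, "hand": -1},
  ],
  newtons=5,
)

```text
time: 4.68
tcp_pos: [0.4418, 0.3285, 0.1113]
orientation: [[-0.056, 0.998, 0.0], [0.998, 0.056, 0.0], [0.0, 0.0, -1.0]]
ft_force: [-0.2, 0.2, -0.0]
grip_width: 0.218
gripper_force: 0.0
```

jog_arm(
  moves=[
    {"dx": 0, "dy": 0, "dz": 0, "ax": 0, "ay": 0, "az": 0, "hand": -1},
    {"dx": 0, "dy": 0, "dz": 0, "ax": 0, "ay": 0, "az": 0, "hand": -1},
    {"dx": 0, "dy": 0, "dz": 0, "ax": 0, "ay": 0, "az": 0, "hand": -1},
  ],
  newtons=5,
)

```text
time: 5.05
tcp_pos: [0.4418, 0.3285, 0.1113]
orientation: [[-0.056, 0.998, 0.0], [0.998, 0.056, 0.0], [0.0, 0.0, -1.0]]
ft_force: [-1.1, 0.6, 0.4]
grip_width: 0.181
gripper_force: 5.0
```

jog_arm(
  moves=[
    {"dx": 0, "dy": 0, "dz": 0, "ax": 0, "ay": 0, "az": 0, "hand": -1},
    {"dx": 0, "dy": 0, "dz": 0, "ax": 0, "ay": 0, "az": 0, "hand": -1},
    {"dx": 0, "dy": 0, "dz": 0, "ax": 0, "ay": 0, "az": 0, "hand": -1},
  ],
  newtons=40,
)

```text
time: 5.42
tcp_pos: [0.4418, 0.3285, 0.1113]
orientation: [[-0.056, 0.998, 0.0], [0.998, 0.056, 0.0], [0.0, 0.0, -1.0]]
ft_force: [0.6, 0.1, 0.9]
grip_width: 0.175
gripper_force: 40.0
```

jog_arm(
  moves=[
    {"dx": 0, "dy": 0, "dz": -1, "ax": 0, "ay": 0, "az": 0, "hand": -1},
    {"dx": 0, "dy": 0, "dz": -3, "ax": 0, "ay": 0, "az": 0, "hand": -1},
    {"dx": 0, "dy": 0, "dz": -5, "ax": 0, "ay": 0, "az": 0, "hand": -1},
    {"dx": 0, "dy": 0, "dz": -8, "ax": 0, "ay": 0, "az": 0, "hand": -1},
    {"dx": 0, "dy": 0, "dz": -11, "ax": 0, "ay": 0, "az": 0, "hand": -1},
    {"dx": 0, "dy": 0, "dz": -14, "ax": 0, "ay": 0, "az": 0, "hand": -1},
    {"dx": 0, "dy": 0, "dz": -16, "ax": 0, "ay": 0, "az": 0, "hand": -1},
    {"dx": 0, "dy": 0, "dz": -16, "ax": 0, "ay": 0, "az": 0, "hand": -1},
    {"dx": 0, "dy": 0, "dz": -16, "ax": 0, "ay": 0, "az": 0, "hand": -1},
  ],
)

```text
time: 6.55
tcp_pos: [0.4413, 0.3279, 0.2705]
orientation: [[-0.056, 0.998, -0.001], [0.998, 0.056, -0.001], [-0.001, -0.001, -1.0]]
ft_force: [0.1, 1.3, 0.0]
grip_width: 0.178
gripper_force: 40.0
```

Run:
```python
from h import *
o=env.observe();d=snap("wrist");save(d,"w_pin.png");print(o["tcp_pos"],o["ft_force"],o["grip_width"])
R=np.array(o["orientation"]);p=o["tcp_pos"]+R@[0,0,.095];print("tip expected px",proj(d,p),p)
togo([.604,.020,.28],3)
```

```text
[0.44132722 0.32786325 0.27049092] [1.27530186e-01 1.27858858e+00 5.78846353e-04] 0.17809566508004906
tip expected px (np.float64(278.7636795449441), np.float64(204.36374169224186)) [0.44123221 0.32774521 0.17549104]
cm [-31.65  14.52  -0.96] 10deg [-0.01  0.01  0.02]
```

View pics/w_pin.png

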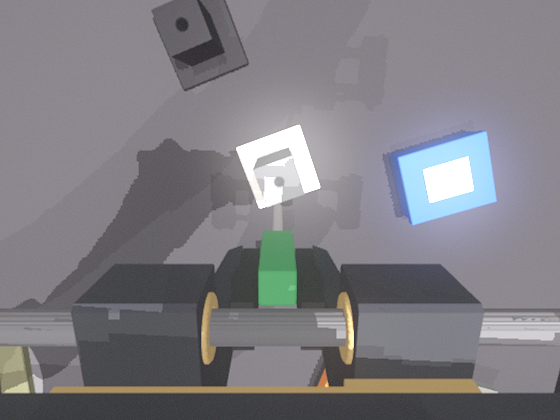

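The wrist image shows the pin held straight: handle at (277,268), shank running up to about (278,205), and the stand's mouth at (279,182). I'll carry it over the reader.

jog_arm(
  moves=[
    {"dx": -5, "dy": 2.3, "dz": -1, "ax": 0, "ay": 0, "az": 0, "hand": -1},
    {"dx": -10, "dy": 4.6, "dz": -1, "ax": 0, "ay": 0, "az": 0, "hand": -1},
    {"dx": -15, "dy": 6.9, "dz": -1, "ax": 0, "ay": 0, "az": 0, "hand": -1},
    {"dx": -20, "dy": 9.2, "dz": -1, "ax": 0, "ay": 0, "az": 0, "hand": -1},
    {"dx": -25, "dy": 11.5, "dz": -1, "ax": 0, "ay": 0, "az": 0, "hand": -1},
    {"dx": -29, "dy": 13.2, "dz": -1, "ax": 0, "ay": 0, "az": 0, "hand": -1},
    {"dx": -31.6, "dy": 14.3, "dz": -1, "ax": 0, "ay": 0, "az": 0, "hand": -1},
    {"dx": -31.6, "dy": 14.3, "dz": 2, "ax": 0, "ay": 0, "az": 0, "hand": -1},
    {"dx": -31.6, "dy": 14.3, "dz": 5, "ax": 0, "ay": 0, "az": 0, "hand": -1},
    {"dx": -31.6, "dy": 14.3, "dz": 5, "ax": 0, "ay": 0, "az": 0, "hand": -1},
    {"dx": -31.6, "dy": 14.3, "dz": 5, "ax": 0, "ay": 0, "az": 0, "hand": -1},
  ],
)

```text
time: 7.98
tcp_pos: [0.6026, 0.0214, 0.2216]
orientation: [[-0.056, 0.998, 0.0], [0.998, 0.056, 0.0], [0.0, 0.0, -1.0]]
ft_force: [0.4, 0.1, 0.0]
grip_width: 0.181
gripper_force: 40.0
```

Run:
```python
from h import *
o=env.observe();d=snap("wrist");print(o["tcp_pos"],o["ft_force"],np.abs(o["qd"]).max())
save(d,"w_hole.png")
R=np.array(o["orientation"]);p=o["tcp_pos"]+R@[0,0,.0983];print("tip px",proj(d,p),p)
for st,c in green(d,amin=60)[0]: print(st,c,onplane(d,*c,.095))
im=cv2.imread("pics/w_hole.png");c=im[140:240,220:340];cv2.imwrite("pics/crop2.png",cv2.resize(c,None,fx=5,fy=5,interpolation=cv2.INTER_CUBIC))
```

```text
[0.60257597 0.02136059 0.22163383] [0.40507783 0.1135912  0.00835243] 1.0177887516582023
tip px (np.float64(278.74233375109446), np.float64(203.18292722989435)) [0.60261839 0.02138765 0.12333384]
[263, 182, 28, 27, 328] [276.2, 193.8] [0.60067162 0.02155449 0.095     ]
[258, 240, 39, 66, 2158] [276.5, 276.3] [ 0.60511161 -0.0528922   0.095     ]
```

View pics/crop2.png

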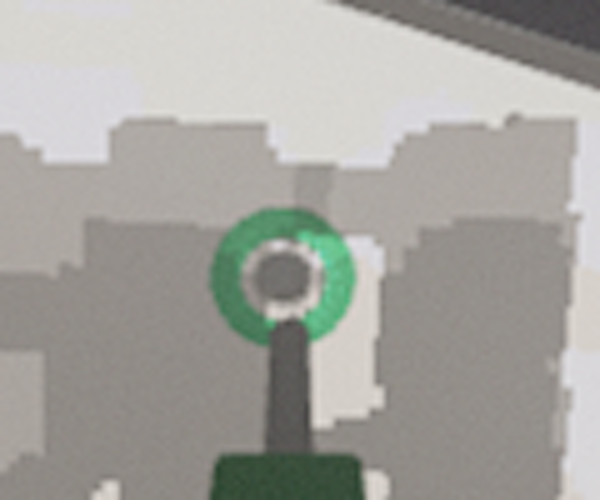

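The crop shows the ring and hole centred at about (276.6,195.4). The tip's end is at (277.8,204.0), so with its rounding the tip point lies near (277.8,206.5).

Run:
```python
from h import *
o=env.observe();d=snap("wrist");print(o["tcp_pos"],np.abs(o["qd"]).max())
R=np.array(o["orientation"]);ztip=o["tcp_pos"][2]-.0983
im=d["image"].astype(int);hsv=cv2.cvtColor(d["image"],cv2.COLOR_RGB2HSV)
m=cv2.inRange(hsv,(40,80,40),(85,255,255));m[235:]=0
cs,_=cv2.findContours(m,cv2.RETR_EXTERNAL,cv2.CHAIN_APPROX_NONE)
c=max(cs,key=cv2.contourArea);c=c[c[:,0,1]<205];print("ring",cv2.fitEllipse(c))
h=cv2.fitEllipse(c)[0]
for v in (206,212,218,224): 
    row=hsv[v,255:300,2].astype(int);print(v,[255+i for i in np.where(row<row.min()+30)[0]])
H=onplane(d,*h,.095)
for t in((277.8,206.5),(277.8,204.3)):
    T=onplane(d,*t,ztip);print(H,T,"tool offset mm",(R.T@(H-T)*1000).round(2))
```

```text
[0.60294508 0.02138515 0.22216874] 0.5283579501876079
ring ((275.4816589355469, 194.09925842285156), (22.540245056152344, 25.82863998413086), 89.14341735839844)
206 [np.int64(270), np.int64(271), np.int64(272), np.int64(273), np.int64(274), np.int64(275), np.int64(276), np.int64(277), np.int64(278), np.int64(279), np.int64(280), np.int64(281)]
212 [np.int64(274), np.int64(275), np.int64(276), np.int64(277), np.int64(278), np.int64(279), np.int64(280)]
218 [np.int64(274), np.int64(275), np.int64(276), np.int64(277), np.int64(278), np.int64(279), np.int64(280), np.int64(281)]
224 [np.int64(273), np.int64(274), np.int64(275), np.int64(276), np.int64(277), np.int64(278), np.int64(279), np.int64(280), np.int64(281)]
[0.60062961 0.02117711 0.095     ] [0.60255601 0.01882134 0.12386874] tool offset mm [ 2.45 -1.84 28.87]
[0.60062961 0.02117711 0.095     ] [0.60245885 0.02052204 0.12386874] tool offset mm [ 0.75 -1.84 28.87]
```

jog_arm(
  moves=[
    {"dx": 0.15, "dy": -0.18, "dz": 1, "ax": 0, "ay": 0, "az": 0, "hand": -1},
    {"dx": 0.15, "dy": -0.18, "dz": 2, "ax": 0, "ay": 0, "az": 0, "hand": -1},
    {"dx": 0.15, "dy": -0.18, "dz": 2, "ax": 0, "ay": 0, "az": 0, "hand": -1},
    {"dx": 0.15, "dy": -0.18, "dz": 2, "ax": 0, "ay": 0, "az": 0, "hand": -1},
  ],
)

```text
time: 8.57
tcp_pos: [0.6004, 0.0224, 0.2012]
orientation: [[-0.056, 0.998, 0.0], [0.998, 0.056, -0.0], [-0.0, 0.0, -1.0]]
ft_force: [0.1, 0.8, 0.0]
grip_width: 0.177
gripper_force: 40.0
```

Run:
```python
from h import *
o=env.observe();d=snap("wrist");print(o["tcp_pos"],o["ft_force"],np.abs(o["qd"]).max())
save(d,"w_hole2.png");s=snap("side");save(s,"s2.png")
im=cv2.imread("pics/w_hole2.png")[160:240,235:315];i2=cv2.imread("pics/s2.png")[145:195,235:295]
a=cv2.resize(im,(560,560),interpolation=cv2.INTER_CUBIC)
cv2.imwrite("pics/crop3.png",a)
```

```text
[0.60042123 0.02238569 0.20117417] [0.12270517 0.82915814 0.03811252] 0.2586837183057788
```

View pics/crop3.png

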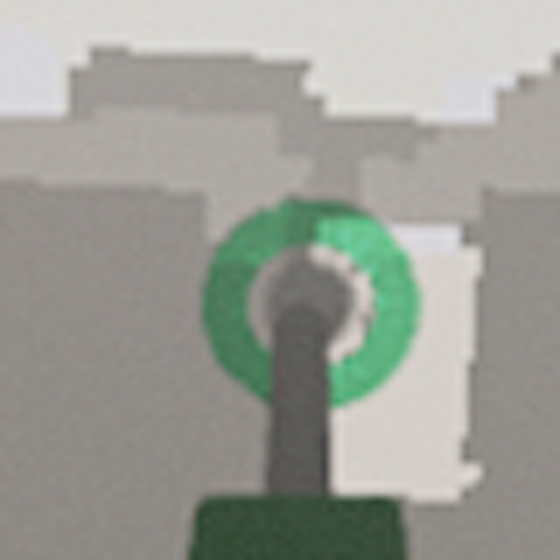

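The crop shows the tip's end at (278,203) and the ring's centre at (279.4,203.4). The hole is therefore about 1.2 mm to the +y tool side, and x agrees.

jog_arm(
  moves=[
    {"dx": 0, "dy": 0.11, "dz": 0, "ax": 0, "ay": 0, "az": 0, "hand": -1},
    {"dx": 0, "dy": 0.11, "dz": 0.3, "ax": 0, "ay": 0, "az": 0, "hand": -1},
    {"dx": 0, "dy": 0.11, "dz": 0.6, "ax": 0, "ay": 0, "az": 0, "hand": -1},
    {"dx": 0, "dy": 0.11, "dz": 0.8, "ax": 0, "ay": 0, "az": 0, "hand": -1},
    {"dx": 0, "dy": 0.11, "dz": 0.9, "ax": 0, "ay": 0, "az": 0, "hand": -1},
    {"dx": 0, "dy": 0.11, "dz": 0.95, "ax": 0, "ay": 0, "az": 0, "hand": -1},
    {"dx": 0, "dy": 0.11, "dz": 0.95, "ax": 0, "ay": 0, "az": 0, "hand": -1},
  ],
)

```text
time: 9.55
tcp_pos: [0.6015, 0.0225, 0.1917]
orientation: [[-0.056, 0.998, 0.0], [0.998, 0.056, -0.0], [-0.0, 0.0, -1.0]]
ft_force: [0.2, -0.3, 0.1]
grip_width: 0.179
gripper_force: 40.0
```

jog_arm(
  moves=[
    {"dx": 0, "dy": 0, "dz": 0.1, "ax": 0, "ay": 0, "az": 0, "hand": -1},
    {"dx": 0, "dy": 0, "dz": 0.2, "ax": 0, "ay": 0, "az": 0, "hand": -1},
    {"dx": 0, "dy": 0, "dz": 0.3, "ax": 0, "ay": 0, "az": 0, "hand": -1},
    {"dx": 0, "dy": 0, "dz": 0.4, "ax": 0, "ay": 0, "az": 0, "hand": -1},
    {"dx": 0, "dy": 0, "dz": 0.4, "ax": 0, "ay": 0, "az": 0, "hand": -1},
  ],
)

```text
time: 10.18
tcp_pos: [0.6014, 0.0225, 0.1876]
orientation: [[-0.056, 0.998, -0.0], [0.998, 0.056, -0.0], [-0.0, -0.0, -1.0]]
ft_force: [-0.7, -0.6, -0.4]
grip_width: 0.178
gripper_force: 40.0
```

jog_arm(
  moves=[
    {"dx": 0, "dy": 0, "dz": 0.3, "ax": 0, "ay": 0, "az": 0, "hand": -1},
    {"dx": 0, "dy": 0, "dz": 0.6, "ax": 0, "ay": 0, "az": 0, "hand": -1},
    {"dx": 0, "dy": 0, "dz": 0.9, "ax": 0, "ay": 0, "az": 0, "hand": -1},
    {"dx": 0, "dy": 0, "dz": 1.2, "ax": 0, "ay": 0, "az": 0, "hand": -1},
    {"dx": 0, "dy": 0, "dz": 1.5, "ax": 0, "ay": 0, "az": 0, "hand": -1},
    {"dx": 0, "dy": 0, "dz": 1.6, "ax": 0, "ay": 0, "az": 0, "hand": -1},
    {"dx": 0, "dy": 0, "dz": 1.6, "ax": 0, "ay": 0, "az": 0, "hand": -1},
  ],
)

```text
time: 11.05
tcp_pos: [0.6015, 0.0225, 0.1717]
orientation: [[-0.056, 0.998, -0.0], [0.998, 0.056, -0.0], [-0.0, -0.0, -1.0]]
ft_force: [0.5, 0.8, -0.0]
grip_width: 0.178
gripper_force: 40.0
```

jog_arm(
  moves=[
    {"dx": 0, "dy": 0, "dz": 0.2, "ax": 0, "ay": 0, "az": 0, "hand": -1},
    {"dx": 0, "dy": 0, "dz": 0.4, "ax": 0, "ay": 0, "az": 0, "hand": -1},
    {"dx": 0, "dy": 0, "dz": 0.6, "ax": 0, "ay": 0, "az": 0, "hand": -1},
    {"dx": 0, "dy": 0, "dz": 0.6, "ax": 0, "ay": 0, "az": 0, "hand": -1},
  ],
)

```text
time: 11.55
tcp_pos: [0.6013, 0.0224, 0.1655]
orientation: [[-0.056, 0.998, -0.0], [0.998, 0.056, -0.0], [-0.0, -0.0, -1.0]]
ft_force: [0.1, 1.0, -1.0]
grip_width: 0.177
gripper_force: 40.0
```

jog_arm(
  moves=[
    {"dx": 0, "dy": 0, "dz": 0.2, "ax": 0, "ay": 0, "az": 0, "hand": -1},
    {"dx": 0, "dy": 0, "dz": 0.4, "ax": 0, "ay": 0, "az": 0, "hand": -1},
    {"dx": 0, "dy": 0, "dz": 0.5, "ax": 0, "ay": 0, "az": 0, "hand": -1},
    {"dx": 0, "dy": 0, "dz": 0.5, "ax": 0, "ay": 0, "az": 0, "hand": -1},
  ],
)

```text
time: 12.05
tcp_pos: [0.6014, 0.0224, 0.1606]
orientation: [[-0.056, 0.998, -0.0], [0.998, 0.056, -0.0], [-0.0, -0.0, -1.0]]
ft_force: [-0.9, -0.1, -1.0]
grip_width: 0.178
gripper_force: 40.0
```

jog_arm(
  moves=[
    {"dx": 0, "dy": 0, "dz": 0.2, "ax": 0, "ay": 0, "az": 0, "hand": -1},
    {"dx": 0, "dy": 0, "dz": 0.4, "ax": 0, "ay": 0, "az": 0, "hand": -1},
    {"dx": 0, "dy": 0, "dz": 0.5, "ax": 0, "ay": 0, "az": 0, "hand": -1},
    {"dx": 0, "dy": 0, "dz": 0.5, "ax": 0, "ay": 0, "az": 0, "hand": -1},
  ],
)

```text
time: 12.55
tcp_pos: [0.6014, 0.0225, 0.1556]
orientation: [[-0.056, 0.998, -0.0], [0.998, 0.056, -0.0], [-0.0, -0.0, -1.0]]
ft_force: [-0.6, -0.3, 0.1]
grip_width: 0.178
gripper_force: 40.0
```

jog_arm(
  moves=[
    {"dx": 0, "dy": 0, "dz": 0.2, "ax": 0, "ay": 0, "az": 0, "hand": -1},
    {"dx": 0, "dy": 0, "dz": 0.4, "ax": 0, "ay": 0, "az": 0, "hand": -1},
    {"dx": 0, "dy": 0, "dz": 0.4, "ax": 0, "ay": 0, "az": 0, "hand": -1},
  ],
)

```text
time: 12.92
tcp_pos: [0.6013, 0.0224, 0.1515]
orientation: [[-0.056, 0.998, -0.0], [0.998, 0.056, -0.0], [-0.0, -0.0, -1.0]]
ft_force: [0.5, -0.5, -0.3]
grip_width: 0.176
gripper_force: 40.0
```

jog_arm(
  moves=[
    {"dx": 0, "dy": 0, "dz": 0.2, "ax": 0, "ay": 0, "az": 0, "hand": -1},
    {"dx": 0, "dy": 0, "dz": 0.4, "ax": 0, "ay": 0, "az": 0, "hand": -1},
    {"dx": 0, "dy": 0, "dz": 0.4, "ax": 0, "ay": 0, "az": 0, "hand": -1},
  ],
)

```text
time: 13.3
tcp_pos: [0.6017, 0.0225, 0.1481]
orientation: [[-0.056, 0.998, 0.001], [0.998, 0.056, -0.0], [-0.0, 0.001, -1.0]]
ft_force: [-0.7, -0.1, 2.6]
grip_width: 0.176
gripper_force: 40.0
```

jog_arm(
  moves=[
    {"dx": 0, "dy": 0, "dz": 0.1, "ax": 0, "ay": 0, "az": 0, "hand": -1},
    {"dx": 0, "dy": 0, "dz": 0.2, "ax": 0, "ay": 0, "az": 0, "hand": -1},
    {"dx": 0, "dy": 0, "dz": 0.3, "ax": 0, "ay": 0, "az": 0, "hand": -1},
    {"dx": 0, "dy": 0, "dz": 0.3, "ax": 0, "ay": 0, "az": 0, "hand": -1},
  ],
)

```text
time: 13.8
tcp_pos: [0.6018, 0.0225, 0.1453]
orientation: [[-0.056, 0.998, 0.001], [0.998, 0.056, -0.0], [-0.0, 0.001, -1.0]]
ft_force: [-1.3, 1.1, 5.7]
grip_width: 0.178
gripper_force: 40.0
```

jog_arm(
  moves=[
    {"dx": 0, "dy": 0, "dz": 0.1, "ax": 0, "ay": 0, "az": 0, "hand": -1},
    {"dx": 0, "dy": 0, "dz": 0.2, "ax": 0, "ay": 0, "az": 0, "hand": -1},
    {"dx": 0, "dy": 0, "dz": 0.3, "ax": 0, "ay": 0, "az": 0, "hand": -1},
    {"dx": 0, "dy": 0, "dz": 0.3, "ax": 0, "ay": 0, "az": 0, "hand": -1},
    {"dx": 0, "dy": 0, "dz": 0.3, "ax": 0, "ay": 0, "az": 0, "hand": -1},
  ],
)

```text
time: 14.42
tcp_pos: [0.6018, 0.0225, 0.1421]
orientation: [[-0.056, 0.998, 0.001], [0.998, 0.056, 0.0], [0.0, 0.001, -1.0]]
ft_force: [-0.4, -0.0, 4.1]
grip_width: 0.177
gripper_force: 40.0
```

```bash
cat > t.py <<'E'
from h import *
o=env.observe();s=snap("side");t=snap("top")
print(o["time"],o["tcp_pos"],o["ft_force"])
for d,w in((s,(260,180,345,250)),(t,(270,195,350,250))):
    m=cv2.inRange(cv2.cvtColor(d["image"],cv2.COLOR_RGB2HSV),(5,150,80),(18,255,255))
    k=np.zeros_like(m);k[w[1]:w[3],w[0]:w[2]]=m[w[1]:w[3],w[0]:w[2]];M=cv2.moments(k,True)
    if M["m00"]:
        c=(M["m10"]/M["m00"],M["m01"]/M["m00"]);print(M["m00"],c)
        print(onplane(d,*c,.025))
E
python3 t.py
```

```text
14.425 [0.60175244 0.02251869 0.1420711 ] [-0.38047676 -0.01777128  4.14822704]
446.0 (296.0739910313901, 219.19730941704037)
[0.50983766 0.01954564 0.025     ]
216.0 (308.1111111111111, 222.5648148148148)
[0.50980523 0.00164401 0.025     ]
```

jog_arm(
  moves=[
    {"dx": 0, "dy": 0, "dz": 0.05, "ax": 0, "ay": 0, "az": 0, "hand": -1},
    {"dx": 0, "dy": 0, "dz": 0.05, "ax": 0, "ay": 0, "az": 0, "hand": -1},
    {"dx": 0, "dy": 0, "dz": 0.05, "ax": 0, "ay": 0, "az": 0, "hand": -1},
    {"dx": 0, "dy": 0, "dz": 0.05, "ax": 0, "ay": 0, "az": 0, "hand": -1},
    {"dx": 0, "dy": 0, "dz": 0.05, "ax": 0, "ay": 0, "az": 0, "hand": -1},
    {"dx": 0, "dy": 0, "dz": 0.05, "ax": 0, "ay": 0, "az": 0, "hand": -1},
    {"dx": 0, "dy": 0, "dz": 0.05, "ax": 0, "ay": 0, "az": 0, "hand": -1},
    {"dx": 0, "dy": 0, "dz": 0.05, "ax": 0, "ay": 0, "az": 0, "hand": -1},
  ],
)

```text
time: 15.52
tcp_pos: [0.6018, 0.0226, 0.1416]
orientation: [[-0.056, 0.998, 0.001], [0.998, 0.056, 0.0], [0.0, 0.001, -1.0]]
ft_force: [-0.5, -0.3, 5.4]
grip_width: 0.178
gripper_force: 40.0
```

```bash
python3 t.py
```

```text
15.525 [0.60178068 0.02256841 0.14158028] [-0.45372732 -0.29386385  5.41578121]
475.0 (302.73052631578946, 223.6042105263158)
[0.48759332 0.02656681 0.025     ]
204.0 (310.2843137254902, 233.34313725490196)
[ 0.47871562 -0.00538331  0.025     ]
```

Tray is moving out (about 25–30 mm so far), so I'll keep holding.

jog_arm(
  moves=[
    {"dx": 0, "dy": 0, "dz": 0, "ax": 0, "ay": 0, "az": 0, "hand": -1},
    {"dx": 0, "dy": 0, "dz": 0, "ax": 0, "ay": 0, "az": 0, "hand": -1},
    {"dx": 0, "dy": 0, "dz": 0, "ax": 0, "ay": 0, "az": 0, "hand": -1},
    {"dx": 0, "dy": 0, "dz": 0, "ax": 0, "ay": 0, "az": 0, "hand": -1},
    {"dx": 0, "dy": 0, "dz": 0, "ax": 0, "ay": 0, "az": 0, "hand": -1},
    {"dx": 0, "dy": 0, "dz": 0, "ax": 0, "ay": 0, "az": 0, "hand": -1},
    {"dx": 0, "dy": 0, "dz": 0, "ax": 0, "ay": 0, "az": 0, "hand": -1},
    {"dx": 0, "dy": 0, "dz": 0, "ax": 0, "ay": 0, "az": 0, "hand": -1},
  ],
)

```text
time: 16.62
tcp_pos: [0.6018, 0.0225, 0.1416]
orientation: [[-0.056, 0.998, 0.001], [0.998, 0.056, 0.0], [-0.0, 0.001, -1.0]]
ft_force: [-1.5, 0.4, 5.2]
grip_width: 0.178
gripper_force: 40.0
```

```bash
python3 t.py
```

```text
16.625 [0.60179153 0.02251085 0.1415771 ] [-1.48021461  0.3772018   5.2367981 ]
488.0 (304.67418032786884, 224.75)
[0.48144023 0.02810079 0.025     ]
203.0 (310.384236453202, 235.79310344827587)
[ 0.47163648 -0.00583777  0.025     ]
```

jog_arm(
  moves=[
    {"dx": 0, "dy": 0, "dz": 0, "ax": 0, "ay": 0, "az": 0, "hand": -1},
    {"dx": 0, "dy": 0, "dz": 0, "ax": 0, "ay": 0, "az": 0, "hand": -1},
    {"dx": 0, "dy": 0, "dz": 0, "ax": 0, "ay": 0, "az": 0, "hand": -1},
    {"dx": 0, "dy": 0, "dz": 0, "ax": 0, "ay": 0, "az": 0, "hand": -1},
    {"dx": 0, "dy": 0, "dz": 0, "ax": 0, "ay": 0, "az": 0, "hand": -1},
    {"dx": 0, "dy": 0, "dz": 0, "ax": 0, "ay": 0, "az": 0, "hand": -1},
  ],
)

```text
time: 17.48
tcp_pos: [0.6018, 0.0226, 0.1416]
orientation: [[-0.056, 0.998, 0.001], [0.998, 0.056, 0.0], [0.0, 0.001, -1.0]]
ft_force: [0.5, 0.2, 6.1]
grip_width: 0.177
gripper_force: 40.0
```

```bash
python3 t.py
```

```text
17.475 [0.60176386 0.0225589  0.14156691] [0.47534872 0.17827277 6.08211775]
487.0 (304.7043121149897, 224.74332648870637)
[0.48138883 0.02803993 0.025     ]
206.0 (310.45631067961165, 235.65533980582524)
[ 0.47204049 -0.00603673  0.025     ]
```

Run:
```python
from h import *
t=snap("top")
for im in(cv2.cvtColor(cv2.imread("pics/top0.png"),cv2.COLOR_BGR2RGB),t["image"]):
    m=cv2.inRange(cv2.cvtColor(im,cv2.COLOR_RGB2HSV),(5,150,80),(18,255,255))
    k=np.zeros_like(m);k[195:250,270:350]=m[195:250,270:350]
    c=max(cv2.findContours(k,0,1)[0],key=cv2.contourArea);r=cv2.minAreaRect(c);print(r,onplane(t,*r[0],.03))
togo([.604,.0225,.28],3); print(proj(t,[.4418,.3285,.088]))
```

```text
Traceback (most recent call last):
ValueError: max() iterable argument is empty
```

Run:
```python
from h import *
t=snap("top");s=snap("side")
for n,d,w in(("top",t,(195,250,270,350)),("side",s,(180,250,260,345))):
  for im in(cv2.cvtColor(cv2.imread(f"pics/{n}0.png"),cv2.COLOR_BGR2RGB),d["image"]):
    m=cv2.inRange(cv2.cvtColor(im,cv2.COLOR_RGB2HSV),(0,130,60),(22,255,255))
    k=np.zeros_like(m);k[w[0]:w[1],w[2]:w[3]]=m[w[0]:w[1],w[2]:w[3]]
    cs=cv2.findContours(k,0,1)[0]
    if cs:
        r=cv2.minAreaRect(max(cs,key=cv2.contourArea));print(n,r,onplane(d,*r[0],.03))
```

```text
top ((309.61944580078125, 221.0939483642578), (44.92087936401367, 2.8780970573425293), 16.38953971862793) [ 0.51380459 -0.00244526  0.03      ]
top ((307.39910888671875, 229.6697540283203), (45.20940017700195, 17.33665657043457), 16.699243545532227) [0.48882856 0.00337099 0.03      ]
side ((298.3876953125, 213.3202362060547), (8.797982215881348, 45.04991149902344), 57.9946174621582) [0.51321852 0.00134188 0.03      ]
side ((307.89093017578125, 218.4857177734375), (19.00843048095703, 50.71730422973633), 57.65256118774414) [0.48327949 0.00777777 0.03      ]
```

The tray front has moved about 45 mm, so the tray is fully out. Withdrawing straight up.

jog_arm(
  moves=[
    {"dx": 0, "dy": 0, "dz": -0.5, "ax": 0, "ay": 0, "az": 0, "hand": -1},
    {"dx": 0, "dy": 0, "dz": -1.5, "ax": 0, "ay": 0, "az": 0, "hand": -1},
    {"dx": 0, "dy": 0, "dz": -3, "ax": 0, "ay": 0, "az": 0, "hand": -1},
    {"dx": 0, "dy": 0, "dz": -5, "ax": 0, "ay": 0, "az": 0, "hand": -1},
    {"dx": 0, "dy": 0, "dz": -7, "ax": 0, "ay": 0, "az": 0, "hand": -1},
    {"dx": 0, "dy": 0, "dz": -9, "ax": 0, "ay": 0, "az": 0, "hand": -1},
    {"dx": 0, "dy": 0, "dz": -12, "ax": 0, "ay": 0, "az": 0, "hand": -1},
    {"dx": 0, "dy": 0, "dz": -14, "ax": 0, "ay": 0, "az": 0, "hand": -1},
    {"dx": 0, "dy": 0, "dz": -14, "ax": 0, "ay": 0, "az": 0, "hand": -1},
  ],
)

```text
time: 18.85
tcp_pos: [0.6023, 0.0227, 0.2831]
orientation: [[-0.056, 0.998, 0.004], [0.998, 0.056, 0.0], [0.0, 0.004, -1.0]]
ft_force: [-1.0, -0.1, -1.0]
grip_width: 0.178
gripper_force: 40.0
```

```bash
python3 -c "
from h import *
togo([.4418,.3285,.28],3.2)"; python3 t.py
```

```text
cm [ 31.43 -14.31   0.27] 10deg [ 0.02 -0.    0.  ]
18.85 [0.60227751 0.02273863 0.28313564] [-1.04703378 -0.10253573 -0.98781257]
489.0 (304.69529652351736, 224.76482617586913)
[0.48136931 0.02812564 0.025     ]
203.0 (310.48768472906403, 235.75862068965517)
[ 0.47174434 -0.00613436  0.025     ]
```

jog_arm(
  moves=[
    {"dx": 5, "dy": -2.3, "dz": 0, "ax": 0, "ay": 0, "az": 0, "hand": -1},
    {"dx": 10, "dy": -4.6, "dz": 0, "ax": 0, "ay": 0, "az": 0, "hand": -1},
    {"dx": 15, "dy": -6.8, "dz": 0, "ax": 0, "ay": 0, "az": 0, "hand": -1},
    {"dx": 20, "dy": -9.1, "dz": 0, "ax": 0, "ay": 0, "az": 0, "hand": -1},
    {"dx": 25, "dy": -11.4, "dz": 0, "ax": 0, "ay": 0, "az": 0, "hand": -1},
    {"dx": 29, "dy": -13.2, "dz": 0, "ax": 0, "ay": 0, "az": 0, "hand": -1},
    {"dx": 31.4, "dy": -14.3, "dz": 0, "ax": 0.02, "ay": 0, "az": 0, "hand": -1},
    {"dx": 31.4, "dy": -14.3, "dz": 2.5, "ax": 0.02, "ay": 0, "az": 0, "hand": -1},
    {"dx": 31.4, "dy": -14.3, "dz": 5.5, "ax": 0.02, "ay": 0, "az": 0, "hand": -1},
    {"dx": 31.4, "dy": -14.3, "dz": 7.8, "ax": 0.02, "ay": 0, "az": 0, "hand": -1},
    {"dx": 31.4, "dy": -14.3, "dz": 7.8, "ax": 0.02, "ay": 0, "az": 0, "hand": -1},
    {"dx": 31.4, "dy": -14.3, "dz": 7.8, "ax": 0.02, "ay": 0, "az": 0, "hand": -1},
  ],
)

```text
time: 20.45
tcp_pos: [0.4412, 0.3282, 0.2035]
orientation: [[-0.056, 0.998, -0.003], [0.998, 0.056, 0.0], [0.0, -0.003, -1.0]]
ft_force: [-0.3, -0.5, -0.9]
grip_width: 0.173
gripper_force: 40.0
```

Run:
```python
from h import *
togo([.4418,.3285,.2],3.2)
o=env.observe();d=snap("wrist");save(d,"w_back.png");print(o["tcp_pos"],o["ft_force"],np.abs(o["qd"]).max())
im=cv2.imread("pics/w_back.png")[150:250,220:340];cv2.imwrite("pics/crop4.png",cv2.resize(im,None,fx=6,fy=6,interpolation=cv2.INTER_CUBIC))
```

```text
cm [0.03 0.07 0.35] 10deg [-0.02 -0.    0.  ]
[0.44115072 0.3281628  0.20345906] [-0.2574337  -0.45235913 -0.90280631] 0.862086808774045
```

View pics/crop4.png

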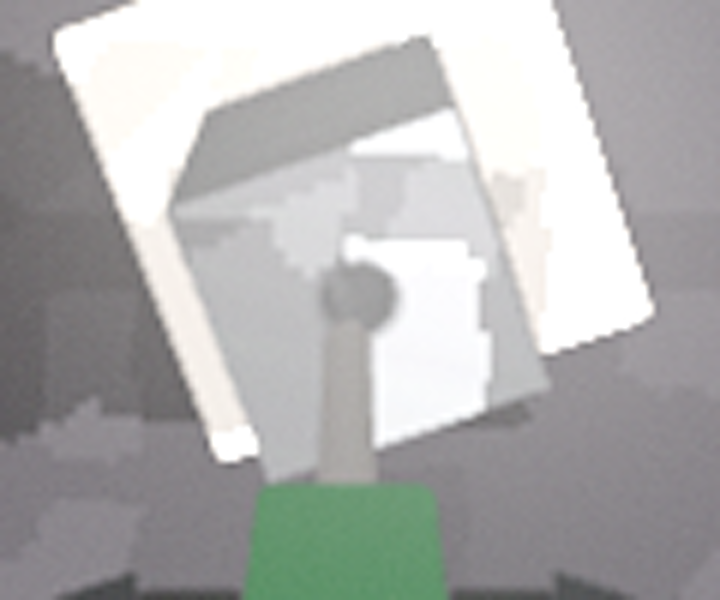

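The crop shows the tip's end at about (278,203) and the mouth's centre at (279.8,199.7). The tip is 1 to 1.5 mm short in +y tool and fine in x.

jog_arm(
  moves=[
    {"dx": 0, "dy": 0.08, "dz": 0.4, "ax": 0, "ay": 0, "az": 0, "hand": -1},
    {"dx": 0, "dy": 0.08, "dz": 0.8, "ax": 0, "ay": 0, "az": 0, "hand": -1},
    {"dx": 0, "dy": 0.08, "dz": 1, "ax": 0, "ay": 0, "az": 0, "hand": -1},
    {"dx": 0, "dy": 0.08, "dz": 1, "ax": 0, "ay": 0, "az": 0, "hand": -1},
    {"dx": 0, "dy": 0.08, "dz": 1, "ax": 0, "ay": 0, "az": 0, "hand": -1},
  ],
)

```text
time: 21.12
tcp_pos: [0.4419, 0.328, 0.1933]
orientation: [[-0.056, 0.998, -0.003], [0.998, 0.056, -0.0], [0.0, -0.003, -1.0]]
ft_force: [0.0, -0.3, -0.6]
grip_width: 0.174
gripper_force: 40.0
```

jog_arm(
  moves=[
    {"dx": 0.02, "dy": 0.04, "dz": 0.2, "ax": 0, "ay": 0, "az": 0, "hand": -1},
    {"dx": 0.02, "dy": 0.04, "dz": 0.5, "ax": 0, "ay": 0, "az": 0, "hand": -1},
    {"dx": 0.02, "dy": 0.04, "dz": 0.7, "ax": 0, "ay": 0, "az": 0, "hand": -1},
    {"dx": 0.02, "dy": 0.04, "dz": 0.9, "ax": 0, "ay": 0, "az": 0, "hand": -1},
    {"dx": 0.02, "dy": 0.04, "dz": 1.1, "ax": 0, "ay": 0, "az": 0, "hand": -1},
    {"dx": 0.02, "dy": 0.04, "dz": 1.1, "ax": 0, "ay": 0, "az": 0, "hand": -1},
  ],
)

```text
time: 21.88
tcp_pos: [0.4421, 0.3281, 0.182]
orientation: [[-0.056, 0.998, -0.004], [0.998, 0.056, -0.001], [-0.0, -0.004, -1.0]]
ft_force: [-0.1, 0.3, 0.0]
grip_width: 0.18
gripper_force: 40.0
```

jog_arm(
  moves=[
    {"dx": 0, "dy": 0, "dz": 0.5, "ax": 0, "ay": 0, "az": 0, "hand": -1},
    {"dx": 0, "dy": 0, "dz": 1, "ax": 0, "ay": 0, "az": 0, "hand": -1},
    {"dx": 0, "dy": 0, "dz": 1.5, "ax": 0, "ay": 0, "az": 0, "hand": -1},
    {"dx": 0, "dy": 0, "dz": 2, "ax": 0, "ay": 0, "az": 0, "hand": -1},
    {"dx": 0, "dy": 0, "dz": 2.5, "ax": 0, "ay": 0, "az": 0, "hand": -1},
    {"dx": 0, "dy": 0, "dz": 3, "ax": 0, "ay": 0, "az": 0, "hand": -1},
    {"dx": 0, "dy": 0, "dz": 3, "ax": 0, "ay": 0, "az": 0, "hand": -1},
  ],
)

```text
time: 22.75
tcp_pos: [0.4419, 0.328, 0.1518]
orientation: [[-0.056, 0.998, -0.004], [0.998, 0.056, -0.001], [-0.001, -0.004, -1.0]]
ft_force: [-0.4, -0.4, -0.7]
grip_width: 0.174
gripper_force: 40.0
```

jog_arm(
  moves=[
    {"dx": 0, "dy": 0, "dz": 0.5, "ax": 0, "ay": 0, "az": 0, "hand": -1},
    {"dx": 0, "dy": 0, "dz": 1, "ax": 0, "ay": 0, "az": 0, "hand": -1},
    {"dx": 0, "dy": 0, "dz": 1.5, "ax": 0, "ay": 0, "az": 0, "hand": -1},
    {"dx": 0, "dy": 0, "dz": 2, "ax": 0, "ay": 0, "az": 0, "hand": -1},
    {"dx": 0, "dy": 0, "dz": 2.5, "ax": 0, "ay": 0, "az": 0, "hand": -1},
    {"dx": 0, "dy": 0, "dz": 3, "ax": 0, "ay": 0, "az": 0, "hand": -1},
    {"dx": 0, "dy": 0, "dz": 3.5, "ax": 0, "ay": 0, "az": 0, "hand": -1},
    {"dx": 0, "dy": 0, "dz": 3.7, "ax": 0, "ay": 0, "az": 0, "hand": -1},
    {"dx": 0, "dy": 0, "dz": 3.7, "ax": 0, "ay": 0, "az": 0, "hand": -1},
  ],
)

```text
time: 23.88
tcp_pos: [0.4419, 0.3282, 0.1151]
orientation: [[-0.056, 0.998, -0.004], [0.998, 0.056, -0.0], [-0.0, -0.004, -1.0]]
ft_force: [-0.6, 0.1, -1.5]
grip_width: 0.178
gripper_force: 40.0
```

Nearly home. I'll lower the last 3.5 mm, then open.

jog_arm(
  moves=[
    {"dx": 0, "dy": 0, "dz": 0.2, "ax": 0, "ay": 0, "az": 0, "hand": -1},
    {"dx": 0, "dy": 0, "dz": 0.35, "ax": 0, "ay": 0, "az": 0, "hand": -1},
    {"dx": 0, "dy": 0, "dz": 0.35, "ax": 0, "ay": 0, "az": 0, "hand": -1},
  ],
)

```text
time: 24.25
tcp_pos: [0.4419, 0.3281, 0.1116]
orientation: [[-0.056, 0.998, -0.004], [0.998, 0.056, -0.0], [-0.0, -0.004, -1.0]]
ft_force: [-0.5, -0.1, -1.0]
grip_width: 0.181
gripper_force: 40.0
```

jog_arm(
  moves=[
    {"dx": 0, "dy": 0, "dz": 0, "ax": 0, "ay": 0, "az": 0, "hand": -0.2},
    {"dx": 0, "dy": 0, "dz": 0, "ax": 0, "ay": 0, "az": 0, "hand": -0.2},
    {"dx": 0, "dy": 0, "dz": 0, "ax": 0, "ay": 0, "az": 0, "hand": -0.2},
    {"dx": 0, "dy": 0, "dz": 0, "ax": 0, "ay": 0, "az": 0, "hand": 0},
    {"dx": 0, "dy": 0, "dz": 0, "ax": 0, "ay": 0, "az": 0, "hand": 0},
    {"dx": 0, "dy": 0, "dz": 0, "ax": 0, "ay": 0, "az": 0, "hand": 0},
  ],
)

```text
time: 25.0
tcp_pos: [0.442, 0.3282, 0.1117]
orientation: [[-0.056, 0.998, -0.003], [0.998, 0.056, -0.0], [-0.0, -0.003, -1.0]]
ft_force: [-0.1, 0.1, -0.7]
grip_width: 0.501
gripper_force: 0.0
```

jog_arm(
  moves=[
    {"dx": 0, "dy": 0, "dz": -2, "ax": 0, "ay": 0, "az": 0, "hand": 0},
    {"dx": 0, "dy": 0, "dz": -5, "ax": 0, "ay": 0, "az": 0, "hand": 0},
    {"dx": 0, "dy": 0, "dz": -9, "ax": 0, "ay": 0, "az": 0, "hand": 0},
    {"dx": 0, "dy": 0, "dz": -13, "ax": 0, "ay": 0, "az": 0, "hand": 0},
    {"dx": 0, "dy": 0, "dz": -14, "ax": 0, "ay": 0, "az": 0, "hand": 0},
    {"dx": 0, "dy": 0, "dz": -14, "ax": 0, "ay": 0, "az": 0, "hand": 0},
    {"dx": 0, "dy": 0, "dz": -14, "ax": 0, "ay": 0, "az": 0, "hand": 0},
  ],
)

```text
time: 25.88
tcp_pos: [0.4419, 0.3274, 0.2503]
orientation: [[-0.056, 0.998, -0.005], [0.998, 0.056, -0.002], [-0.002, -0.006, -1.0]]
ft_force: [-0.4, 1.2, -0.1]
grip_width: 0.501
gripper_force: 0.0
```

```bash
python3 t.py
python3 - <<'E'
from h import *
d=snap("wrist");save(d,"w_end.png")
im=cv2.imread("pics/w_end.png")[140:240,220:340];cv2.imwrite("pics/crop5.png",cv2.resize(im,None,fx=5,fy=5,interpolation=cv2.INTER_CUBIC))
E
```

```text
25.875 [0.44185174 0.32738918 0.25025456] [-0.41044566  1.22637787 -0.11695959]
481.0 (304.5010395010395, 224.87110187110187)
[0.48158743 0.02873669 0.025     ]
5.0 (307.4, 234.8)
[0.47427303 0.00285471 0.025     ]
```

View pics/crop5.png

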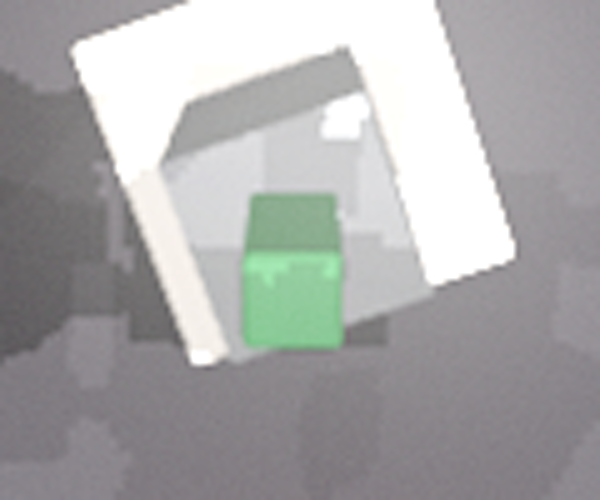

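The handle sits upright on the stand at (278,200), its top face is the same size as at the start, and the tray is still out. Handing in.

```bash
python3 -c "
from h import *
print(order.close_job())"
```

```text
the job is handed in; nothing more can be done
None
```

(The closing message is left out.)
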